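# Set the finishing machine to full speed and start it

## Robot

A 6-joint arm with a two-finger parallel gripper is mounted at the origin on the work surface. World frame = base frame: x ahead of the robot, y to its left, z up, the work surface at z = 0. Lengths are in m, angles in rad, forces in N, time in s.
With the tool pointing down it reaches from about 0.35 to 0.975 m from the base axis. Payload 7.1 kg.
Tool frame: the origin (TCP) lies between the finger pads; the fingertips stand 8 mm ahead of it and the grasp point (between the pads) lies 11 mm behind it; z points along the fingers, y is the direction in which the jaws open and shut (so a half turn about z gives the same grasp; the last joint's range is limited). The gripper opens to 88 mm and grips with 3 to 60 N. Pads are 20 mm wide; open, the fingers measure 115 mm over their backs; the gripper's body (75 mm by 178 mm) begins 61 mm behind the grasp point.
Start: joints at [1.135, 0.423, 1.63, -0, 1.089, -0.019], TCP at [0.253, 0.571, 0.207] pointing down, gripper open.
Joint ranges: [-3, 3], [-0.9, 2.11], [0.09, 2.58], [-1.31, 4.45], [0.11, 2.69], [-2.54, 2.54]. Speed limits (rad/s): [2.39, 2.39, 3.01, 3.14, 3.14, 3.14].

## Interface

Orientations are given as a 3x3 rotation matrix whose columns are the frame's x, y, z axes.
In Python, from plant import arm gives the robot as it stands. The module is installed in compiled form; this text tells all that it offers. Calls block until the motion is done:
- arm.move_to(position, orientation): joint-space move of the TCP to a pose.
- arm.line_to(position, frame=None, speed=0.15, stop_force=None): straight line of the TCP; frame=None keeps the orientation; speed is the mean speed in m/s. With stop_force (N) it stops when the force on the tool has changed by that much, and returns True; else False.
- arm.move_joints(angles): joint-space move.
- arm.let_go() and arm.clamp(newtons=None): open the fingers fully, or close them until they stop; newtons is the grip in N (None keeps the last).
- arm.pause(seconds).
- arm.inverse_kinematics(position, orientation): joint angles nearest the present ones, or None.
- arm.observe(): the state.
- arm.read_camera(name): name is "scene" or "top" or "wrist"; returns a dict with "pixels" (400x640x3 uint8, red, green, blue), "camera_matrix" (3x3 intrinsics, pixels), "extrinsics" (4x4, takes a point from world to camera coordinates); the wrist camera has in their place "tool_from_camera" (4x4, takes a point from camera to tool coordinates, whose origin is the TCP and whose axes are the flange's). Camera axes: x right, y up, looking along -z (the intrinsics and any distortion apply to the point x, -y, -z); pixel columns grow to the right and rows downward; lengths in m; the calibration is good to about 2 mm. A picture is of the moment at which its call begins: read the wrist's pose just before it. There is no depth.
A pose or a line that the arm cannot do raises arm.MotionError and nothing moves.
- arm.close_job(): hands the job in, once; it reports no verdict.
The state is a dict: "time_s": time; "joint_positions": joint angles; "qvel": joint speeds; "joint_torque": joint torques, N m; "eef_pos": TCP position; "tcp_rot": TCP orientation; "ft_force": force on the tool from outside, world axes, zero at the start; "torque": the same for the moment, N m; "width": finger opening in m.
Only numpy, scipy, OpenCV 4.12 (cv2) and the standard library are available. Lean on these libraries where they do the work, as an engineer would, in place of code of your own. Each camera call takes 0.05 s, during which the arm holds its last target.

## Task

Start the shoe-finishing machine at full speed: with the fingertips, push the cross-handled speed lever on the selector box away from its rest position, past the click half-way (slow), right to its far stop (fast), where it must stay; then press the small start button on the push-button box fully in and let it go. Only push: do not take hold of the lever, do not press start before the lever is at the far stop, and do not press the big mushroom-headed stop button. Leave the shoe last, the wax tin, the glue jar and the hammer where they are.

Things in the scene. Friction and masses are not known exactly. Their poses are not given: they have to be found in the camera images.
- selector: Speed selector: grey steel box, 170 (x) x 120 (y) x 60 mm high, on a dark foot plate 190 x 140 x 6 mm, bolted to the bench. Origin at the centre of its underside, z up; its -x side faces the robot, give or take a yaw of 0.35 rad. A lever rises from its top between two round aluminium cheeks that reach 85 mm above the bench and 40 mm either way in x.
- lever_pivot (a point): Centre of the lever's pivot: on the selector box's z axis, 45 mm above the bench. The lever turns about the box's y axis here; at rest it leans to the box's -x side, and it is pushed over to the +x side. Axes as of the box.
- lever_handle (a point): Centre of the lever's white cross handle: a bar 70 mm across (y), 20 mm thick (x), 26 mm along the lever (z), 115 mm from the pivot on a steel shaft 12 x 12 mm. Axes turn with it: z along the lever away from the pivot, x the way it is pushed. 140 mm above the bench at rest and at the far stop (65 mm to the box's -x or +x side of the pivot), 160 mm when upright.
- speed_lever (a joint): Lever angle, rad: 0 at rest (off, leaning 0.6 rad to the box's -x), 0.6 in the middle click (slow, upright), 1.2 at the far stop (fast, leaning 0.6 rad to the box's +x). Springs draw it to the nearest of the three: it must be pushed over humps at about 0.28 and 0.93, and once past the second it stays at the far stop by itself. Pushing takes 4 to 6 N at the handle.
- station: Push-button box: a grey steel box, 100 (x) x 170 (y) x 50 mm high, on a dark foot plate 120 x 190 x 6 mm, bolted to the bench. Origin at the centre of its underside, z up. The small start button stands on its top at x = 0, y = +43 mm, the mushroom-headed stop button at x = 0, y = -43 mm.
- start_top (a point): Centre of the top of the start button: a small flat black button 24 mm across in a round aluminium collar 40 mm across and 12 mm high on the push-button box; its top is 72 mm above the bench and 10 mm above the collar. Pressed straight down.
- start (a joint): How far the start button is pressed in, m: 0 out, 0.006 fully in. About 5 N presses it fully; it springs back out when let go.
- stop_top (a point): Centre of the top of the stop button: a black mushroom head 44 mm across, its top 85 mm above the bench. Not to be pressed.
- stop (a joint): How far the stop button is pressed in, m: 0 out, 0.006 fully in.
- last: Bystander: a wooden shoe last (foot-shaped block), 261 mm long (x, toe at +x), 84 mm wide, 102 mm high at the heel, standing on its sole beyond the boxes. Origin under its middle.
- wax_tin: Bystander: a plain round metal tin, 64 mm across, 35 mm high, standing between the two boxes. Origin at the centre of its underside.
- glue_jar: Bystander: a brown glass jar with a white cap, 64 mm across, 85 mm high, out on the robot's left. Origin at the centre of its underside.
- hammer: Bystander: a hammer with a wooden handle, 260 mm long (x, head at +x), lying out on the robot's right. Origin on the bench under the middle of its length.

How it is judged:
On the way, in this order (a step that is already met when the one before it is completed fails the run):
1. the speed lever is at its far stop (fast) (value of joint speed_lever above 1.15 rad), for 0.3 s.
2. the start button is pressed in (value of joint start above 0.0045 m), for 0.05 s.
At the end, for the whole second after the job is handed in: The lever rests at its far stop (above 1.15 rad of 1.2), the start button has been pressed in by more than 4.5 of its 6 mm after that and is out again, the stop button is out, and the last, tin, jar and hammer are within 20 mm of where they were (value of joint speed_lever above 1.15 rad and value of joint each of start, stop below 0.002 m and distance of each of last, wax_tin, glue_jar, hammer from where it was at the start of the episode below 0.02 m); the robot touches nothing.
It fails at once if the start button is pressed in by more than 3 mm while the lever is not at its far stop (value of joint start above 0.003 m and value of joint speed_lever below 1.12 rad).
It fails at once if the stop button is pressed in by more than 2 mm (value of joint stop above 0.002 m).
It fails at once if the lever is gripped (the front and back halves of its shaft or handle are pressed on at once) ((contact force between the fingers and speed_lever_c1 above 2 N or contact force between the fingers and speed_lever_c3 above 2 N) and (contact force between the fingers and speed_lever_c2 above 2 N or contact force between the fingers and speed_lever_c4 above 2 N)).
It fails at once if the last, tin, jar or hammer is moved, tipped or lifted by more than 20 mm (distance of any of last, wax_tin, glue_jar, hammer from where it was at the start of the episode above 0.02 m).
It also fails if it takes over 53 s, if anything falls off the work surface, if the arm or the gripper's body presses on something with over 40 N, if the wrist force passes 120 N, or if a joint passes its speed limit or range.

## Working session

There is one attempt and no reset: what is moved stays moved. The work goes in short steps, each a Python script; the robot and the scene stay as the last script left them, time stands still between calls to the robot, and variables do not carry over. Pictures are saved under pics/ and viewed, and the job is handed in when it is done.

```bash
mkdir -p pics
python3 - <<'E'
from plant import arm
import cv2
for n in ["scene","top"]:
    d=arm.read_camera(n)
    cv2.imwrite(f"pics/{n}0.png",d["pixels"][:,:,::-1])
    print(n,d["camera_matrix"].tolist(),d["extrinsics"].round(4).tolist(),[k for k in d])
s=arm.observe();print(s["time_s"],s["eef_pos"],s["tcp_rot"],s["width"])
E
```

```text
scene [[478.2635686897176, 0.0, 325.08459493498816], [0.0, 478.2635686897176, 203.30825987265783], [0.0, 0.0, 1.0]] [[0.6272, 0.7788, 0.002, -0.395], [-0.5709, 0.4581, 0.6813, 0.2711], [0.5297, -0.4285, 0.732, -1.7754], [0.0, 0.0, 0.0, 1.0]] ['pixels', 'camera_matrix', 'extrinsics']
top [[361.6852332807434, 0.0, 324.12952582080305], [0.0, 361.6852332807434, 192.95459967511482], [0.0, 0.0, 1.0]] [[0.0253, -0.9997, 0.0041, -0.0146], [0.9819, 0.0257, 0.1875, -0.6448], [-0.1876, -0.0007, 0.9822, -1.0967], [0.0, 0.0, 0.0, 1.0]] ['pixels', 'camera_matrix', 'extrinsics']
0.1 [0.2527486  0.57104332 0.20677509] [[-9.14384661e-01  4.04846033e-01 -6.17841569e-04]
 [ 4.04846501e-01  9.14383795e-01 -1.25953096e-03]
 [ 5.50282054e-05 -1.40182679e-03 -9.99999016e-01]] 0.08775489009822535
```

View pics/scene0.png

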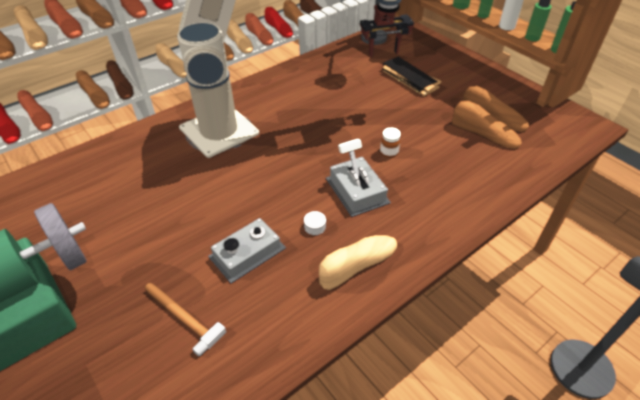

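View pics/top0.png

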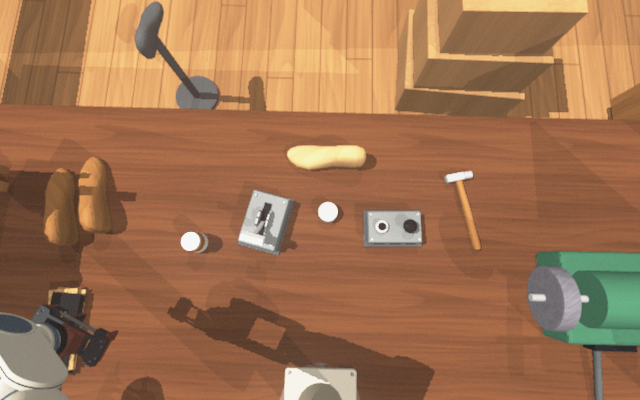

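The top view shows the selector near (266,222), with its handle at (253,240). The push-button box is near (393,228), with start at (382,227) and stop at (410,227). I'll enlarge crops to read these more closely.

Run:
```python
import cv2,numpy as np
t=cv2.imread("pics/top0.png");s=cv2.imread("pics/scene0.png")
def c(im,x,y,w,h,f,name):
    o=cv2.resize(im[y:y+h,x:x+w],None,fx=f,fy=f,interpolation=cv2.INTER_CUBIC)
    for i in range(0,w,10): cv2.putText(o,str(x+i),(i*f,8),0,.3,(0,255,255),1);cv2.line(o,(i*f,0),(i*f,h*f),(0,255,255) if i%50==0 else (90,90,0),1)
    for i in range(0,h,10): cv2.putText(o,str(y+i),(0,i*f+8),0,.3,(0,255,255),1);cv2.line(o,(0,i*f),(w*f,i*f),(90,90,0),1)
    cv2.imwrite(name,o)
c(t,230,180,80,80,7,"pics/t_sel.png");c(t,355,200,80,60,9,"pics/t_sta.png")
c(s,320,130,80,90,6,"pics/s_sel.png");c(s,200,210,100,75,8,"pics/s_sta.png")
```

```text
(no output)
```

View pics/t_sel.png

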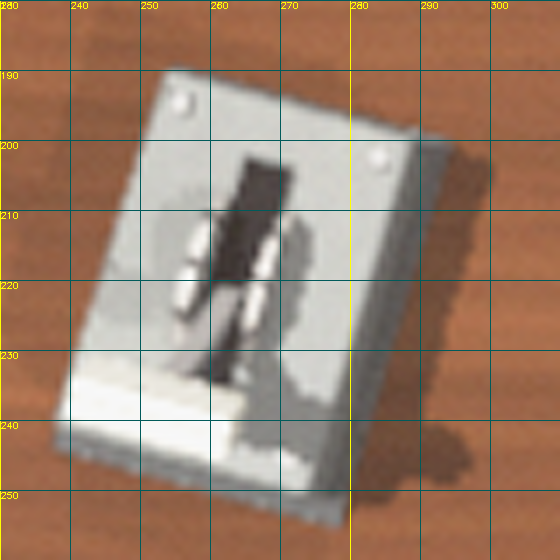

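View pics/t_sta.png

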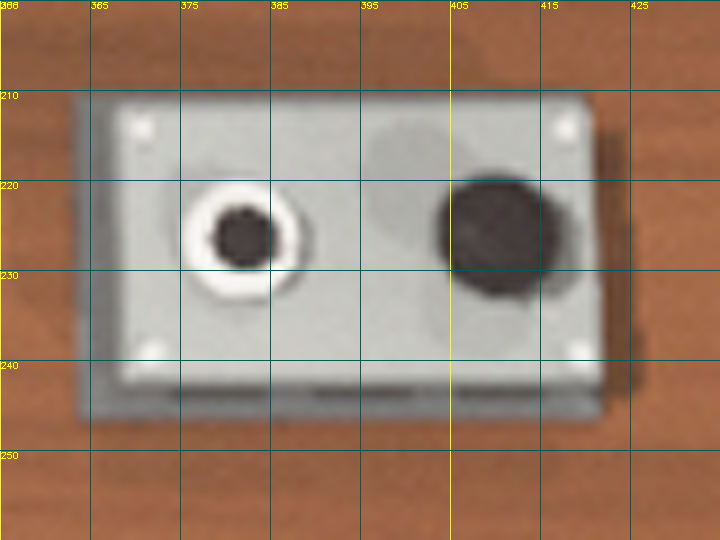

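View pics/s_sel.png

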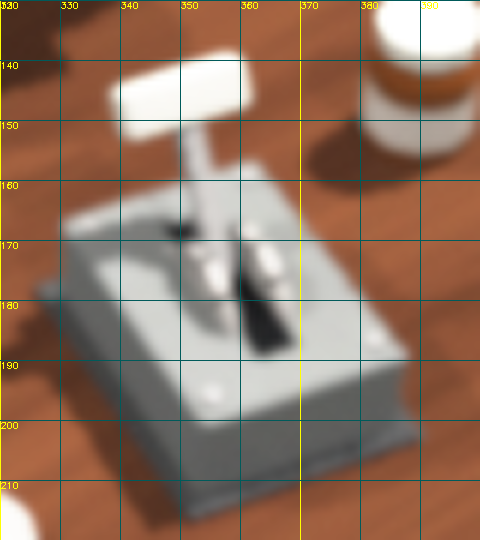

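View pics/s_sta.png

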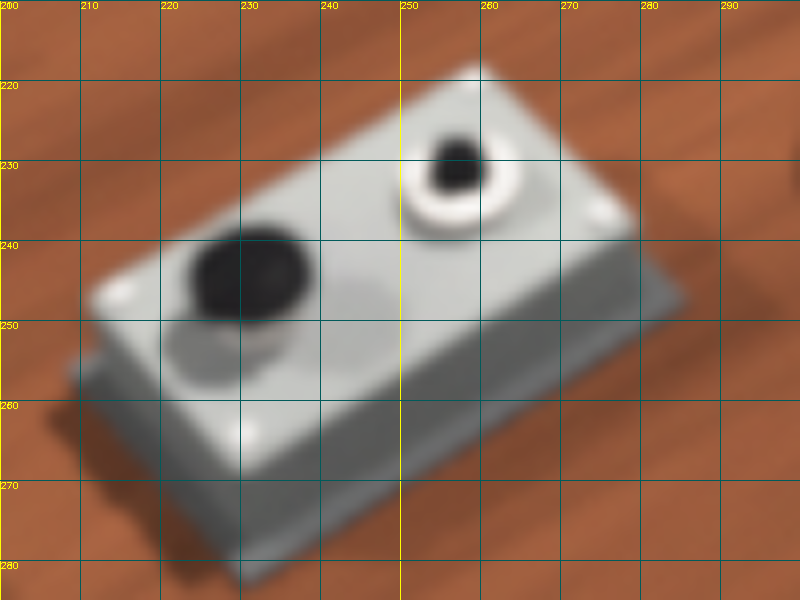

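The crops give clear top-face corners of both boxes and the button centres: start is at top (382,226) and scene (257.3,230.5). I'll fit the box poses to both cameras.

```bash
cat > fit.py <<'E'
from plant import arm
import numpy as np
from scipy.optimize import least_squares
C={n:arm.read_camera(n) for n in ("top","scene")}
def proj(n,P):
    c=C[n];P=np.atleast_2d(P);q=P@c["extrinsics"][:3,:3].T+c["extrinsics"][:3,3]
    q=q*[1,-1,-1];u=q@c["camera_matrix"].T
    return u[:,:2]/u[:,2:]
def fit(obs,x0):
    def r(p):
        R=np.array([[np.cos(p[2]),-np.sin(p[2]),0],[np.sin(p[2]),np.cos(p[2]),0],[0,0,1]])
        return np.concatenate([(proj(n,R@np.array(l)+[p[0],p[1],0])[0]-px) for n,l,px in obs])
    s=least_squares(r,x0);print(s.x.round(4),"\n",s.fun.reshape(-1,2).round(1).tolist());return s.x
a,b,h=.085,.06,.06
hd=[-.065,0,.140]
d=np.array([-np.sin(.6),0,np.cos(.6)]);e=np.array([np.cos(.6),0,np.sin(.6)])
sel=[("top",[a,b,h],(253.5,189.7)),("top",[a,-b,h],(288.5,199.3)),("top",[-a,-b,h],(273.5,250)),
("scene",[a,b,h],(388,189)),("scene",[a,-b,h],(355,200.5)),("scene",[-a,-b,h],(330.5,168)),("scene",[-a,b,h],(362,157))]
a,b,h=.05,.085,.05
sta=[("top",[a,b,h],(367,211)),("top",[a,-b,h],(420,211)),("top",[-a,-b,h],(421.5,242)),("top",[-a,b,h],(368.5,242)),
("top",[0,.043,.072],(382,226.3)),("scene",[0,.043,.072],(257.3,230.3)),
("scene",[-a,b,h],(260,218)),("scene",[a,b,h],(279,238)),("scene",[a,-b,h],(230,269)),("scene",[-a,-b,h],(211,247))]
if __name__=="__main__":
    for n in ("top","scene"):
        fit([o for o in sel if o[0]==n],[.6,.1,0]);fit([o for o in sta if o[0]==n],[.6,-.2,0])
    p=fit(sel,[.6,.1,0]);q=fit(sta,[.6,-.2,0])
    R=lambda t:np.array([[np.cos(t),-np.sin(t),0],[np.sin(t),np.cos(t),0],[0,0,1]])
    H=R(p[2])@hd+[p[0],p[1],0];S=R(q[2])@[0,.043,.072]+[q[0],q[1],0]
    print("handle",H,proj("top",H),proj("scene",H));print("start",S)
E
python3 fit.py
```

```text
[ 0.5547  0.1924 -0.2419] 
 [[-0.5, -0.6], [0.4, -0.4], [0.0, 0.9]]
[ 0.5445 -0.2236  0.0304] 
 [[0.1, -0.0], [0.1, -0.2], [0.4, 0.2], [-0.5, 0.5], [-0.1, -0.4]]
[ 0.5599  0.1927 -0.2221] 
 [[0.8, 0.1], [-0.2, 1.0], [-0.8, -0.8], [0.1, -0.6]]
[ 0.5487 -0.2237  0.0256] 
 [[-0.0, -0.4], [0.1, -0.4], [1.3, -0.2], [-0.4, 0.6], [-0.8, 0.1]]
[ 0.5572  0.193  -0.2351] 
 [[-0.8, -1.2], [0.1, -1.3], [0.1, 0.0], [0.1, -0.1], [-1.1, 0.4], [-1.0, -1.6], [0.0, -1.0]]
[ 0.5464 -0.2235  0.0285] 
 [[0.1, -0.6], [0.1, -0.8], [0.3, -0.4], [-0.6, -0.2], [-0.2, -1.1], [-0.4, -1.0], [-0.4, -0.9], [0.8, -0.8], [-0.7, 0.1], [-1.2, -0.4]]
handle [0.49398999 0.20816675 0.14      ] [[252.06362091 237.01093848]] [[349.71031098 145.99767881]]
start [ 0.54513497 -0.18050609  0.072     ]
```

The fit is good to about 4 mm, and the predicted handle position agrees with both images. Next I'll close the fingers, go behind the handle and push.

```bash
cat > h.py <<'E'
from plant import arm
import numpy as np,cv2
O=np.array([.557,.193]);yaw=-.235
u=np.array([np.cos(yaw),np.sin(yaw)])
def F(u):
    x=np.array([-u[0],-u[1],0]);z=np.array([0,0,-1.]);return np.column_stack([x,np.cross(z,x),z])
def P(s,z): return [*(O+s*u),z]
def st(m=""):
    s=arm.observe();print(m,round(s["time_s"],2),s["eef_pos"].round(4),np.round(s["ft_force"],1),round(s["width"],4),np.round(s["joint_positions"][5],2))
def pic(n,name,f=1):
    cv2.imwrite(f"pics/{name}.png",arm.read_camera(n)["pixels"][:,:,::-1])
E
python3 - <<'E'
from h import *
arm.clamp(10)
arm.move_to(P(-.12,.24),F(u));st()
arm.line_to(P(-.12,.14));st()
pic("scene","s1");pic("top","t1")
a=cv2.imread("pics/s1.png")[100:220,290:430];b=cv2.imread("pics/t1.png")[160:280,200:340]
cv2.imwrite("pics/c1.png",cv2.resize(np.vstack([a,b]),None,fx=2.5,fy=2.5,interpolation=2))
E
```

```text
3.02 [0.4403 0.2216 0.24  ] [ 0.8 -0.1 -0.3] 0.0004 -0.89
 3.84 [0.4407 0.2214 0.1405] [ 0.2  0.7 -0.5] 0.0005 -0.89
```

View pics/c1.png

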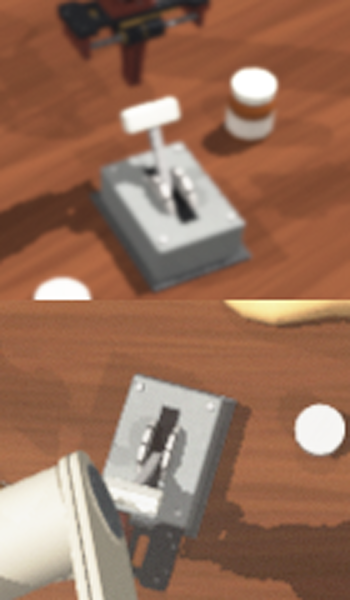

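The fingertips at scene (343,133) are behind the handle and lined up with it. Pushing now.

Run:
```python
from h import *
for s in (-.06,-.02,.02,.042):
    r=arm.line_to(P(s,.14),speed=.06,stop_force=18);st(f"{s} {r}")
    if r: break
arm.pause(.3);st()
pic("scene","s2");pic("top","t2")
a=cv2.imread("pics/s2.png")[100:220,290:430];b=cv2.imread("pics/t2.png")[160:280,200:340]
cv2.imwrite("pics/c2.png",cv2.resize(np.vstack([a,b]),None,fx=2.5,fy=2.5,interpolation=2))
```

```text
-0.06 True 4.67 [0.483  0.2106 0.1405] [-6.6  3.4  8.6] 0.0002 -0.95
 4.97 [0.4822 0.2108 0.1401] [-5.9  2.2  7. ] 0.0009 -0.95
```

View pics/c2.png

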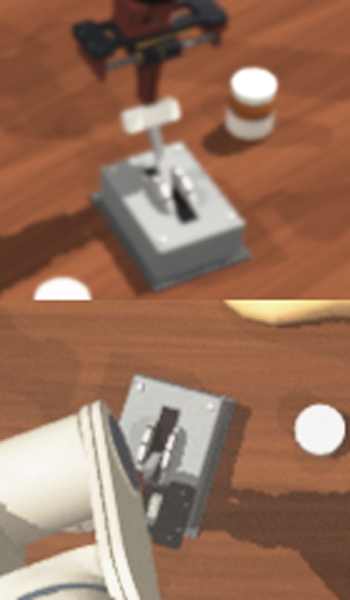

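Contact came early and with an upward force of 8.6 N, so the tip may be riding on the handle's top. I'll look closer before going on.

Run:
```python
from h import *
import fit
for n in("top","scene"):
    R=arm.observe();t=R["eef_pos"]+R["tcp_rot"][:,2]*.008;print(n,fit.proj(n,t),fit.proj(n,R["eef_pos"]))
a=[cv2.resize(cv2.imread(f"pics/s{i}.png")[110:190,320:390],None,fx=5,fy=5,interpolation=2) for i in(1,2)]
cv2.imwrite("pics/c3.png",np.hstack(a))
d=arm.read_camera("wrist");cv2.imwrite("pics/w2.png",d["pixels"][:,:,::-1])
```

```text
top [[251.40920242 241.24737945]] [[250.87871234 241.07754391]]
scene [[347.79936569 145.66834539]] [[347.90010729 143.72281566]]
```

View pics/c3.png

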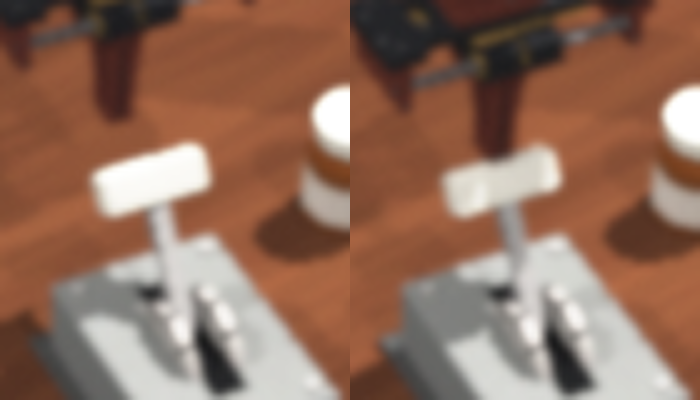

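View pics/w2.png

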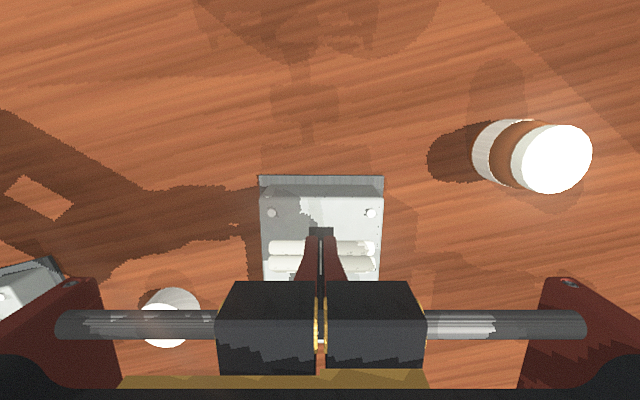

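Run:
```python
from h import *
import fit
s=arm.observe();d=arm.read_camera("wrist")
T=d["tool_from_camera"];K=d["camera_matrix"]
W=np.eye(4);W[:3,:3]=s["tcp_rot"];W[:3,3]=s["eef_pos"]
print(T.round(3).tolist(),s["tcp_rot"].round(3).tolist(), K[0].round(0))
def pw(p):
    q=np.linalg.inv(W@T)@[*p,1];q=q[:3]*[1,-1,-1];v=K@q;return (v[:2]/v[2]).round(0)
print("tip",pw(s["eef_pos"]+[0,0,-.008]),[pw(P(x,s["eef_pos"][2]-.008)) for x in(-.086,-.066)])
def hp(th,l,x,y):
    a=th-.6;dd=np.array([np.sin(a),np.cos(a)]);e=np.array([np.cos(a),-np.sin(a)])
    q=dd*(.115+l)+e*x;n=np.array([-u[1],u[0]])
    return [*(O+q[0]*u+y*n),.045+q[1]]
for th in(0,.1,.2):
    print(th,[(pw(hp(th,l,x,y)).tolist(),fit.proj("scene",hp(th,l,x,y))[0].round(1).tolist()) for l,x,y in((.013,-.01,.035),(.013,.01,.035),(.013,-.01,-.035),(.013,.01,-.035),(-.013,.01,-.035),(-.013,.01,.035))])
for x in (-.085,):print("box edge",[pw([*(O+x*u+y*np.array([-u[1],u[0]])),.06]) for y in(-.06,.06)])
im=cv2.resize(d["pixels"][160:300,220:420,::-1],None,fx=4,fy=4,interpolation=2);cv2.imwrite("pics/c4.png",im)
```

```text
[[-0.0, 0.955, 0.296, 0.082], [1.0, 0.001, -0.001, -0.0], [-0.001, 0.296, -0.955, -0.178], [0.0, 0.0, 0.0, 1.0]] [[-0.972, 0.234, -0.005], [0.234, 0.972, 0.001], [0.005, -0.001, -1.0]] [285.   0. 320.]
tip [320. 237.] [array([321., 225.]), array([321., 251.])]
0 [([373.0, 240.0], [357.3, 138.8]), ([375.0, 271.0], [359.9, 139.1]), ([268.0, 240.0], [337.5, 144.9]), ([266.0, 271.0], [340.0, 145.2]), ([273.0, 274.0], [341.9, 153.3]), ([369.0, 273.0], [361.8, 147.1])]
0.1 [([375.0, 259.0], [358.9, 138.9]), ([376.0, 291.0], [361.8, 139.7]), ([267.0, 260.0], [339.0, 145.0]), ([265.0, 292.0], [341.7, 146.0]), ([272.0, 288.0], [343.3, 154.0]), ([369.0, 288.0], [363.3, 147.7])]
0.2 [([375.0, 280.0], [360.7, 139.3]), ([376.0, 312.0], [363.7, 140.8]), ([266.0, 280.0], [340.7, 145.5]), ([265.0, 312.0], [343.5, 147.1]), ([272.0, 303.0], [344.7, 155.0]), ([369.0, 302.0], [364.8, 148.7])]
box edge [array([257., 199.]), array([384., 198.])]
```

View pics/c4.png

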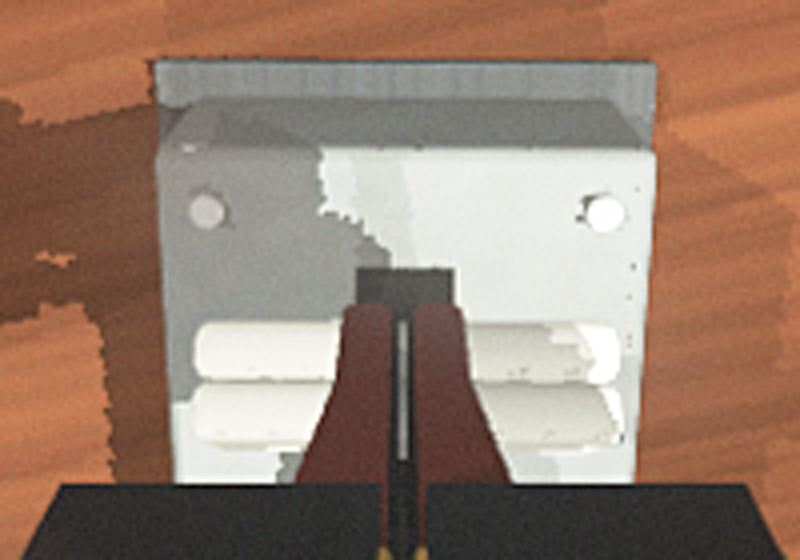

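Run:
```python
from h import *
import fit
n=np.array([-u[1],u[0]])
for z in(.1325,.1405,.1485):
    print(z,[fit.proj("scene",[*(np.array([.4407,.2214])+x*u+y*n),z])[0].round(1).tolist() for x,y in((0,0),(.01,-.013),(.01,.013),(-.01,-.013))])
a=cv2.resize(cv2.imread("pics/s1.png")[110:150,325:365],None,fx=14,fy=14,interpolation=cv2.INTER_CUBIC)
cv2.imwrite("pics/c5.png",a)
```

```text
0.1325 [[341.9, 137.7], [339.7, 140.6], [346.9, 138.4], [336.9, 137.0]]
0.1405 [[342.0, 135.8], [339.7, 138.7], [347.0, 136.5], [336.9, 135.1]]
0.1485 [[342.0, 133.8], [339.8, 136.7], [347.1, 134.5], [337.0, 133.1]]
```

View pics/c5.png

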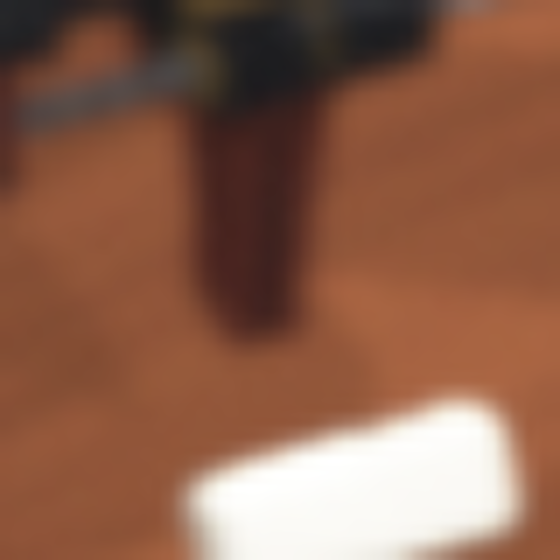

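The wrist and scene views show the lever still at rest. The closed fingertips sit about 15 mm higher than the nominal 8 mm ahead of the TCP, at z≈0.148, so they are resting on the handle's top face. I'll back off, go 24 mm lower and push again.

Run:
```python
from h import *
arm.line_to(P(-.12,.145));arm.line_to(P(-.12,.116));st()
for s in (-.06,-.03,0.0,.02,.042):
    r=arm.line_to(P(s,.116),speed=.06,stop_force=18);st(f"{s} {r}")
    if r: break
arm.pause(.3);st()
pic("scene","s3");d=arm.read_camera("wrist");cv2.imwrite("pics/w3.png",d["pixels"][:,:,::-1])
a=cv2.imread("pics/s3.png")[100:220,290:430];b=cv2.imread("pics/w3.png")[120:320,200:433]
cv2.imwrite("pics/c6.png",np.vstack([cv2.resize(x,(350,300),interpolation=2) for x in(a,b)]))
```

```text
6.26 [0.4406 0.2206 0.1155] [0.9 0.4 0.2] 0.0003 -0.9
-0.06 True 7.01 [0.4831 0.2099 0.1158] [-2.3  2.  -0.8] 0.0004 -0.95
 7.31 [0.4812 0.2099 0.1151] [-1.5  1.3 -2.4] 0.0001 -0.95
```

View pics/c6.png

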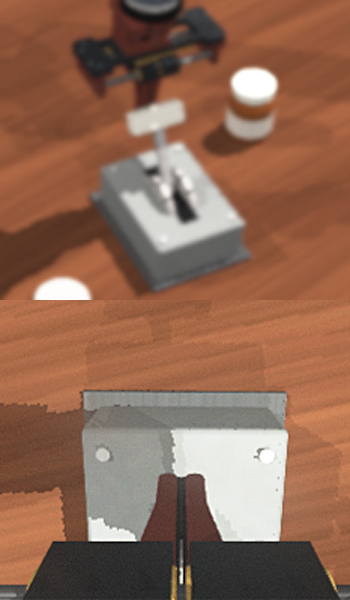

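The fingers are now behind the handle and the lever has started to move. The stop was only the contact transient, so I'll continue.

Run:
```python
from h import *
for s in (-.06,-.045,-.03,-.015,0.0,.012,.024,.034,.042):
    r=arm.line_to(P(s,.116),speed=.05,stop_force=22);st(f"{s} {r}")
arm.pause(.2);st()
pic("scene","s4")
a=cv2.imread("pics/s4.png")[100:220,290:430]
cv2.imwrite("pics/c7.png",cv2.resize(a,None,fx=5,fy=5,interpolation=2))
```

```text
-0.06 False 7.9 [0.4992 0.2069 0.1162] [-0.4  0.5 -0.7] 0.0007 -0.97
-0.045 False 8.35 [0.5135 0.2033 0.1159] [ 0.7 -0.  -0.1] 0.0004 -0.98
-0.03 False 8.8 [0.5281 0.1999 0.1159] [-0.1 -0.5 -0.5] 0.0001 -1.0
-0.015 False 9.25 [0.5424 0.1964 0.1159] [-2.1 -0.2  1.5] -0.0 -1.01
0.0 False 9.7 [0.5564 0.1929 0.1154] [-2.8 -1.  -2.4] 0.0007 -1.02
0.012 False 10.09 [0.5699 0.1904 0.1166] [ 0.8 -0.2 -0.5] 0.0008 -1.03
0.024 False 10.48 [0.5807 0.1873 0.116 ] [ 0.7  0.1 -0.9] 0.0008 -1.04
0.034 False 10.83 [0.5904 0.185  0.1159] [-0.8  0.   0.7] 0.0009 -1.05
0.042 True 11.05 [0.5923 0.1839 0.1149] [-2.6  1.8  3.4] 0.0009 -1.06
 11.25 [0.5924 0.1838 0.1147] [-3.1  1.8  3.5] 0.0004 -1.06
```

View pics/c7.png

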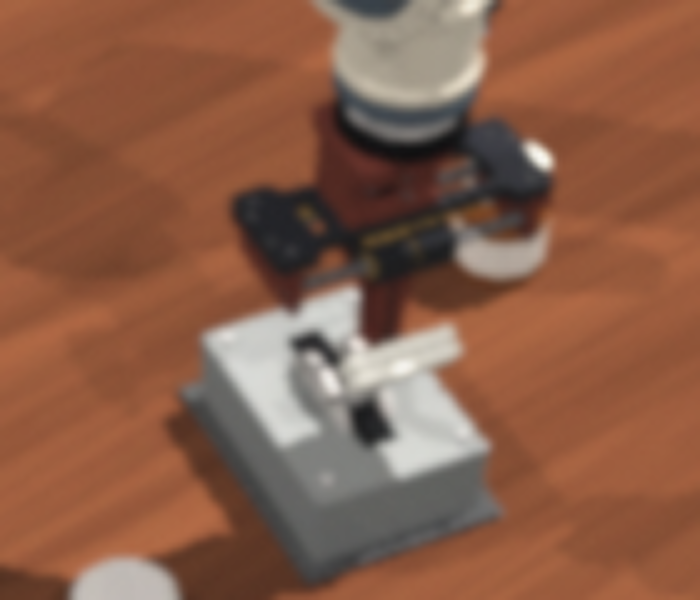

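The lever is over to the far side at about scene (370,171), and the stop was met at s≈0.037. I'll retreat, confirm the lever holds, and move above the start button.

Run:
```python
from h import *
import fit
arm.line_to(P(-.02,.13));arm.line_to(P(-.04,.24));
S=[.545,-.1805]
arm.move_to([*S,.24],F(np.array([1.,0])));arm.line_to([*S,.12]);st()
pic("scene","s5");pic("top","t5");s=arm.observe();d=arm.read_camera("wrist");cv2.imwrite("pics/w5.png",d["pixels"][:,:,::-1])
T=d["tool_from_camera"];K=d["camera_matrix"]
W=np.eye(4);W[:3,:3]=s["tcp_rot"];W[:3,3]=s["eef_pos"]
def pw(p):
    q=np.linalg.inv(W@T)@[*p,1];q=q[:3]*[1,-1,-1];v=K@q;return (v[:2]/v[2]).round(0)
print("start",pw([*S,.072]),"stop",pw([.5476,-.2665,.085]),"corners",[pw([.5464+x*1-.0285*y,-.2235+y+.0285*x,.05]) for x in(-.05,) for y in(.085,-.085)])
n=np.array([-u[1],u[0]])
print("far handle scene",[fit.proj("scene",[*(O+.065*u+y*n),.14]).round(0)[0].tolist() for y in(-.035,0,.035)])
a=cv2.imread("pics/s5.png")[100:220,290:430];b=cv2.imread("pics/s5.png")[180:300,190:330]
cv2.imwrite("pics/c8.png",cv2.resize(np.hstack([a,b]),None,fx=2.8,fy=2.8,interpolation=2))
```

```text
15.22 [ 0.5457 -0.1805  0.1207] [0.4 0.4 0. ] 0.0005 -1.91
start [320. 216.] stop [214. 225.] corners [array([367., 152.]), array([172., 158.])]
far handle scene [[359.0, 175.0], [370.0, 172.0], [380.0, 168.0]]
```

View pics/c8.png

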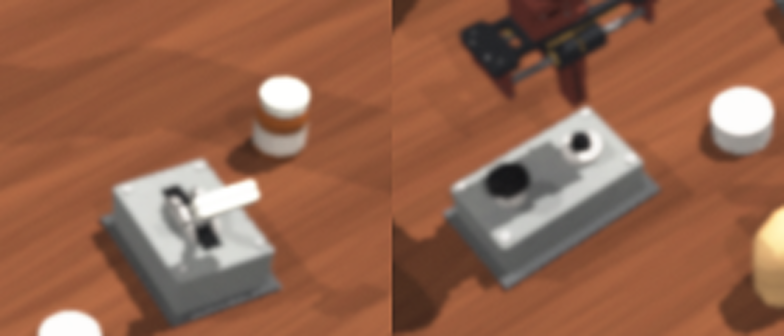

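View pics/w5.png

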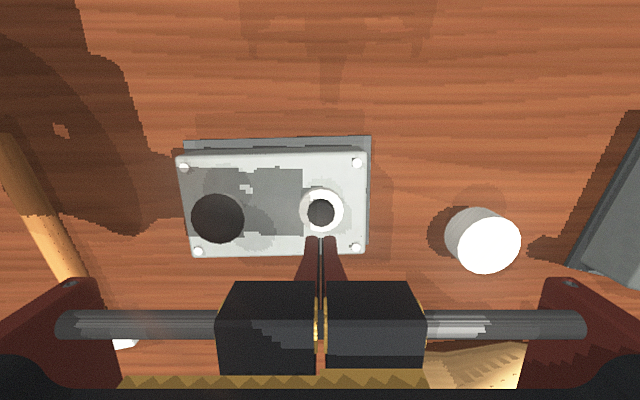

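The lever handle sits at scene (370,171), matching the far-stop prediction (370,172). In the wrist view the start button is at (321,212) against a predicted (320,216), so I'll shift x by about −3 mm and press.

Run:
```python
from h import *
S=[.5425,-.1803]
arm.line_to([*S,.105],speed=.05);st()
for z in np.arange(.1,.055,-.003):
    r=arm.line_to([*S,z],speed=.02,stop_force=14);s=arm.observe();st(f"{z:.3f} {r}")
    if r or s["ft_force"][2]>9: break
```

```text
15.82 [ 0.5421 -0.1802  0.1045] [-0.2  0.3 -0.5] 0.0003 -1.91
0.100 False 16.22 [ 0.5424 -0.1803  0.0999] [-0.2 -0.1  0.1] 0.0004 -1.91
0.097 False 16.52 [ 0.5424 -0.1802  0.0968] [-0.6 -0.4 -0.5] 0.0003 -1.91
0.094 False 16.82 [ 0.5424 -0.1803  0.0938] [ 0.2 -0.2  0.6] 0.0002 -1.91
0.091 False 17.12 [ 0.5424 -0.1803  0.0908] [ 0.2 -0.5 -0.3] 0.0003 -1.91
0.088 False 17.42 [ 0.5424 -0.1803  0.0878] [ 0.3 -0.1 -0. ] 0.0006 -1.91
0.085 False 17.72 [ 0.5424 -0.1803  0.0848] [-0.7  0.8  0.4] 0.0008 -1.91
0.082 False 18.02 [ 0.5424 -0.1802  0.0818] [-0.1 -0.4 -0.2] 0.0003 -1.91
0.079 False 18.32 [ 0.5424 -0.1802  0.0788] [-0.2 -0.7 -0.1] 0.0005 -1.91
0.076 False 18.62 [ 0.5424 -0.1803  0.0758] [ 0.3 -0.5  0.7] 0.0005 -1.91
0.073 False 18.92 [ 0.5424 -0.1803  0.0728] [0.7 0.4 1. ] 0.0007 -1.91
0.070 False 19.22 [ 0.5424 -0.1803  0.0698] [ 0.4 -0.6 -0.2] 0.0002 -1.91
0.067 False 19.52 [ 0.5424 -0.1803  0.0668] [-0.  -0.2  0.2] 0.0007 -1.91
0.064 False 19.82 [ 0.5424 -0.1802  0.0638] [-0.2 -0.2  0.3] 0.0005 -1.91
0.061 False 20.12 [ 0.5423 -0.1802  0.0608] [0.4 0.5 0. ] 0.0003 -1.91
0.058 False 20.42 [ 0.5424 -0.1803  0.0578] [ 0.5 -0.5 -0.3] 0.0003 -1.91
0.055 False 20.72 [ 0.5427 -0.1804  0.0551] [ 0.1 -0.6  2.6] 0.0005 -1.91
```

The fingertips touched the button at TCP z≈0.056, which confirms that they end about 15 mm behind nominal. I'll carry on down through the full stroke.

Run:
```python
from h import *
S=[.5425,-.1803]
for z in np.arange(.0535,.044,-.0015):
    r=arm.line_to([*S,z],speed=.015,stop_force=12);s=arm.observe();st(f"{z:.4f} {r}")
    if r or s["ft_force"][2]>11: break
arm.pause(.2);st()
d=arm.read_camera("wrist");cv2.imwrite("pics/w6.png",d["pixels"][:,:,::-1]);pic("scene","s6")
a=cv2.resize(cv2.imread("pics/w6.png")[140:300,150:410],(780,480))
cv2.imwrite("pics/c9.png",a)
```

```text
0.0535 False 20.97 [ 0.5427 -0.1804  0.0537] [0.6 0.1 4. ] 0.0007 -1.91
0.0520 False 21.22 [ 0.5427 -0.1804  0.0521] [ 0.5 -1.1  4.5] 0.0004 -1.91
0.0505 False 21.47 [ 0.5428 -0.1804  0.0511] [-0.6  0.3  9.7] 0.0002 -1.91
0.0490 False 21.72 [ 0.5429 -0.1804  0.0508] [-4.7  2.3 22.7] 0.0004 -1.91
 21.92 [ 0.5429 -0.1804  0.0508] [-4.8  2.1 21.5] 0.0006 -1.91
```

View pics/c9.png

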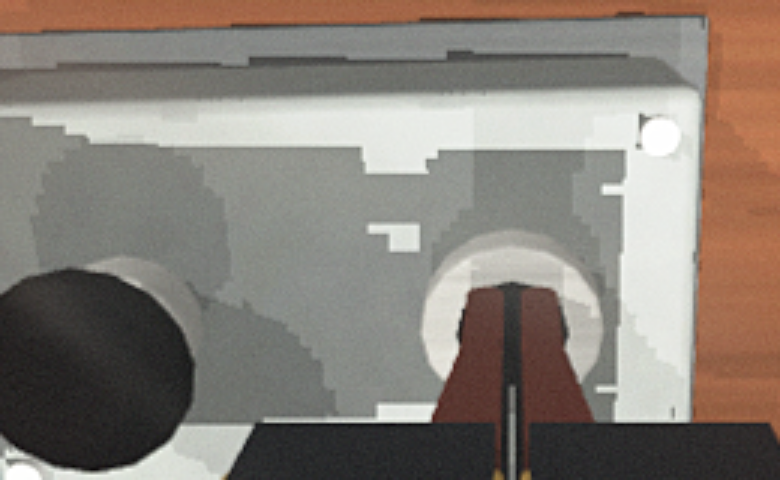

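The button is hard against its end stop at 22 N after about 6 mm of travel, with the fingertip centred on it inside the collar. I'll release and check.

Run:
```python
from h import *
S=[.5425,-.1803]
arm.line_to([*S,.10],speed=.05);arm.line_to([*S,.25]);
arm.move_to([.40,-.05,.30],F(np.array([1.,0])));arm.pause(.5);st()
pic("scene","s7");pic("top","t7")
a=cv2.imread("pics/s7.png")[120:300,190:430]
cv2.imwrite("pics/c10.png",cv2.resize(a,None,fx=3.3,fy=3.3,interpolation=2))
```

```text
25.65 [ 0.4001 -0.0502  0.2998] [-0.  -0.2  0.3] 0.0006 -1.72
```

View pics/c10.png

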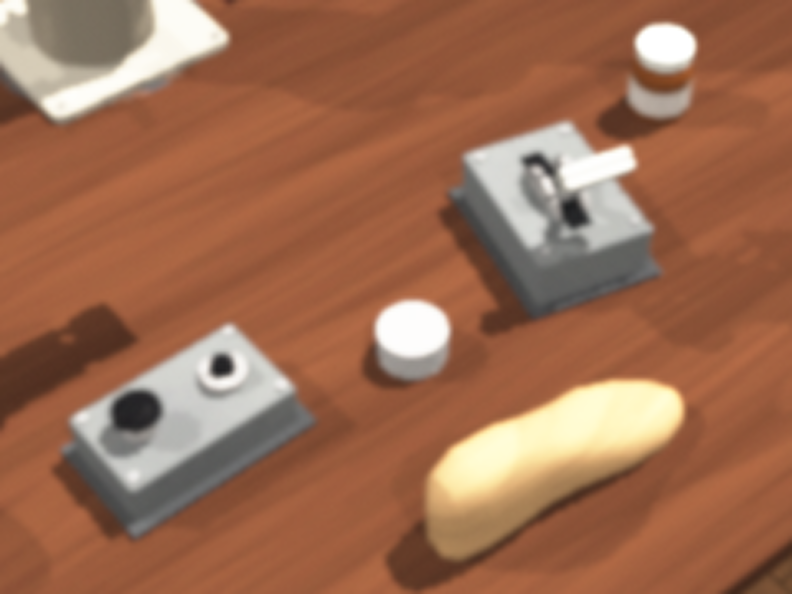

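View pics/t7.png

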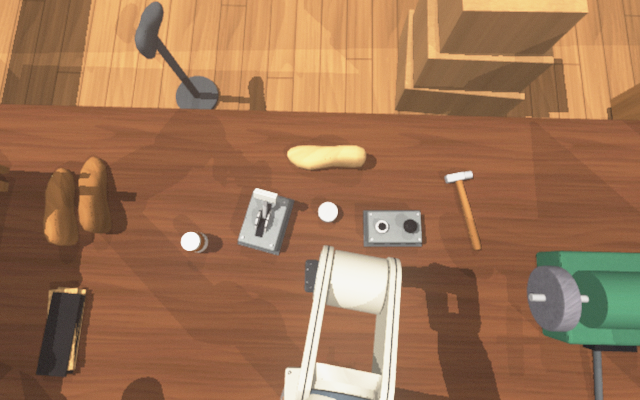

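The lever is at the far stop (scene (370,171), top (265,196)) and the start button is out again. The tin (328,212), jar (194,242), last and hammer are at the same pixels as before, and the arm is clear. Handing in.

```bash
python3 -c "
from plant import arm
arm.close_job()"
```

```text
the job is handed in; nothing more can be done
```

I pushed the speed lever past the slow click to its far stop with the closed fingertips. I then pressed the start button fully in, let it go, and handed the job in. The last motion ended at 25.65 s of the 53 s allowed, and `close_job` reports no verdict.

**First push failed:** it was too high. The closed fingertips sit about 15 mm further back than the stated 8 mm ahead of the TCP, so they landed on top of the handle with about 9 N. The lever had not visibly moved. I backed off, went 24 mm lower and pushed it over cleanly.

**Lever:** after the fingers left, the handle was at scene pixel (370,171), against (370,172) predicted for the far stop. It was still there in the last pictures.

**Start button:** about 6 mm of travel at 4 to 5 N, then a hard stop at 22 N. It looked fully out again after release.

**Bystanders and stop button:** the stop button was never touched. The last, tin, jar and hammer showed no shift in the top view, and the arm was clear of everything with no force on the tool.

I judged the lever and button positions from the camera pictures and the force readings, since the joint values themselves can't be read.

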